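# Make up two putter kits at the club-fitting bench

### The job

Make up the two putter kits from the loose stock on the bench. Narrow two-bay tray: the blade putter head in the long bay and the round disc weight in the short bay. Broad three-bay tray: the mallet putter head in the big bay, with the shaft sleeve standing upright in one small bay and the screw case right side up in the other (either way); set everything down flat on the tray floor without dropping it, let go, and leave the tape roll, the bottle and the iron head where they are.

Things in the scene. Friction and masses are not known exactly. Their poses are not given: they have to be found in the camera images.
- blade_mid (a point): Blade putter head: plain steel bar 28 x 112 x 26 mm (own x, y, z), loose on the bench, with a 12 mm square neck rising to 49 mm at its heel end (centre of the neck at x -4, y +46 mm). The point is the centre of the bar, 13 mm above its underside. Pinch the bar across its 28 mm (own x).
- mallet_mid (a point): Mallet putter head: D-shaped aluminium body 62 x 92 x 24 mm (own x, y, z; straight face at -x, rounded back at +x), loose on the bench, with a dark rectangular neck 14 mm (x) by 20 mm (y) standing in its middle from 24 to 54 mm above the underside, and white sight lines. The point is in its middle, 27 mm above the underside, on the axis of the neck. Lift it by the neck.
- disc_mid (a point): Round steel sole weight lying flat, 34 mm across, 16 mm high, two small dark key holes on top. The point is its centre, 8 mm up; z is its axis.
- sleeve_mid (a point): Shaft adapter sleeve, a slim aluminium tube standing upright, 17 mm across and 46 mm high, on a flange 26 mm across and 7 mm thick. The point is on its axis half-way up, 23 mm above the underside; z is its axis.
- case_mid (a point): Small grey plastic screw case (closed), 34 x 50 x 30 mm (own x, y, z), with a black latch on its -x side. The point is its centre, 15 mm up.
- narrow_tray: Narrow kit tray (black floor, white walls) with TWO bays, fixed to the bench, outside 94 mm (x) by 226 mm (y); walls 4 mm thick with their tops 14 mm above the bench, floor 4 mm above the bench. Origin: centre of its underside. In its frame the long bay spans x -43 to 43, y -109 to 27 mm and the short bay x -43 to 43, y 31 to 109 mm.
- broad_tray: Broad kit tray (as the other) with THREE bays, fixed, outside 124 mm (x) by 168 mm (y); walls 4 mm thick, tops 14 mm above the bench, floor 4 mm above the bench. Origin: centre of its underside. In its frame the big bay spans x -58 to 58, y -80 to 4 mm (mallet head fits with its 92 mm along x); the small bays span y 8 to 80 mm, one x -58 to -2, the other x 2 to 58 mm (case fits with its 50 mm along y).
- tape: Bystander: roll of grip tape lying flat, 50 mm across, 19 mm high, standing between the two trays. Origin: centre of its underside.
- bottle: Bystander: white solvent bottle standing upright, 42 mm across, 105 mm high, beyond the outer end of one tray. Origin: centre of its underside.
- iron: Bystander: a loose steel golf iron head, about 50 x 100 mm and 30 mm high, beyond the outer end of the other tray. Origin: underside, about its middle.
Not all that is in view belongs to the job. Of the things that look like the part that bears disc_mid, take the one that is farthest from the robot's base at the start.

How it is judged:
At the end, for the whole second after the job is handed in: Narrow tray: blade head in the long bay, disc in the short; broad tray: mallet head in the big bay, sleeve and case in a small bay each. Centres within their bays, on the floor (height within 4 mm), tilt under 0.1 rad, at rest, released. Tape, bottle and iron shifted under 20 mm (x of blade_mid in the frame of narrow_tray between -0.043 and 0.043 m and y of blade_mid in the frame of narrow_tray between -0.109 and 0.027 m and z of blade_mid in the frame of narrow_tray between 0.013 and 0.021 m and angle between each of blade_mid, disc_mid, mallet_mid's own z axis and vertical below 0.1 rad and x of disc_mid in the frame of narrow_tray between -0.043 and 0.043 m and y of disc_mid in the frame of narrow_tray between 0.031 and 0.109 m and z of disc_mid in the frame of narrow_tray between 0.008 and 0.016 m and x of mallet_mid in the frame of broad_tray between -0.058 and 0.058 m and y of mallet_mid in the frame of broad_tray between -0.08 and 0.004 m and z of mallet_mid in the frame of broad_tray between 0.027 and 0.035 m and ((x of sleeve_mid in the frame of broad_tray between -0.058 and -0.002 m and y of sleeve_mid in the frame of broad_tray between 0.008 and 0.08 m and z of sleeve_mid in the frame of broad_tray between 0.023 and 0.031 m and angle between each of sleeve_mid, case_mid's own z axis and vertical below 0.1 rad and x of case_mid in the frame of broad_tray between 0.002 and 0.058 m and y of case_mid in the frame of broad_tray between 0.008 and 0.08 m and z of case_mid in the frame of broad_tray between 0.015 and 0.023 m) or (x of sleeve_mid in the frame of broad_tray between 0.002 and 0.058 m and y of sleeve_mid in the frame of broad_tray between 0.008 and 0.08 m and z of sleeve_mid in the frame of broad_tray between 0.023 and 0.031 m and angle between each of sleeve_mid, case_mid's own z axis and vertical below 0.1 rad and x of case_mid in the frame of broad_tray between -0.058 and -0.002 m and y of case_mid in the frame of broad_tray between 0.008 and 0.08 m and z of case_mid in the frame of broad_tray between 0.015 and 0.023 m)) and linear speed of each of blade, mallet, disc, sleeve, case below 0.02 m/s and angular speed of each of blade, mallet, disc, sleeve, case below 0.3 rad/s and contact force between each of blade, mallet, disc, sleeve, case and the fingers below 0.1 N); the robot touches nothing.
It fails at once if the tape roll is shifted more than 20 mm or tipped over (distance of tape from where it was at the start of the episode above 0.02 m or angle between tape's own z axis and vertical above 0.5 rad).
It fails at once if the bottle is shifted more than 20 mm or tipped over (distance of bottle from where it was at the start of the episode above 0.02 m or angle between bottle's own z axis and vertical above 0.5 rad).
It fails at once if the iron head is shifted more than 20 mm or tipped over (distance of iron from where it was at the start of the episode above 0.02 m or angle between iron's own z axis and vertical above 0.5 rad).
It fails at once if a kit part falls free at more than 0.8 m/s (dropped from over 30 mm) ((linear speed of blade above 0.8 m/s and contact force between blade and the fingers below 0.05 N) or (linear speed of mallet above 0.8 m/s and contact force between mallet and the fingers below 0.05 N) or (linear speed of disc above 0.8 m/s and contact force between disc and the fingers below 0.05 N) or (linear speed of sleeve above 0.8 m/s and contact force between sleeve and the fingers below 0.05 N) or (linear speed of case above 0.8 m/s and contact force between case and the fingers below 0.05 N)).
It also fails if it takes over 120 s, if anything falls off the work surface, if the arm or the gripper's body presses on something with over 40 N, if the wrist force passes 120 N, or if a joint passes its speed limit or range.

### The arm

A 7-joint arm with a two-finger parallel gripper is mounted at the origin on the work surface. World frame = base frame: x ahead of the robot, y to its left, z up, the work surface at z = 0. Lengths are in m, angles in rad, forces in N, time in s.
With the tool pointing down it reaches from about 0.35 to 0.775 m from the base axis. Payload 3.1 kg.
Tool frame: the origin (TCP) lies at the very end of the fingers, on their centre line; the grasp point (between the pads) lies 19 mm behind it; z points along the fingers, y is the line along which they close (so a half turn about z gives the same grasp; the last joint's range is limited). The gripper opens to 85 mm and grips with 20 to 120 N. Pads are 22 mm wide; open, the fingers measure 114 mm over their backs; the gripper's body (76 mm by 85 mm) begins 54 mm behind the grasp point. The pads swing forward as they close: fully open they stand 13 mm farther back than shut.
Start: joints at [-0.042, 0.311, 0.014, 1.512, -0.004, 1.319, -0.027], TCP at [0.55, 0, 0.231] pointing down, gripper open.
Joint ranges: [-2.7, 2.7], [-0.3, 1.91], [-1.27, 1.3], [0.12, 2.57], [-1.44, 4.58], [0.2, 2.03], [-3.05, 3.05]. Speed limits (rad/s): [2.79, 2.79, 3.14, 3.14, 3.14, 3.14, 3.14].

### API

Orientations are given as a unit quaternion [w, x, y, z].
In Python, from rig import env gives the robot as it stands.
- The arm moves only by the tool send_rows, never from a script. Its argument "rows" is text: rows parted by semicolons, each of 5 numbers parted by spaces: the finger opening in cm, from 0 to 8.54, then the shift along the tool's x, y, z in cm, then the turn about the tool's z in rad. A call has 1 to 5 rows; each row is the pose to reach, as a shift and turn from the pose commanded when the call began, along the tool's axes at that moment; what a row does not reach only later rows make up. A row lasts 1/12 s, in which the tool goes at most 41.7 mm and 7.16 degrees, less where a joint would pass 70% of its speed; a pose out of reach is approached as far as the arm can. A call with a gripper value outside its range is refused whole. The fingers move at their own pace and stop on an object; "newtons" is the grip in N (left out, the last holds). Time passes only in rows, so rows that repeat a pose let the fingers close. It gives the time, the measured TCP pose, the force, the opening and the grip force at its end, in the units of the state.
- env.sense(): the state, without advancing time (a new reading comes with each control period).
- env.grab_frame(name): name is "scene" or "side" or "wrist"; returns (picture, depth): 400x640x3 uint8, red, green, blue; 400x640 float32, m along the optical axis (not along the pixel's ray), 0 where there is no reading.
- env.camera_params(name): a dict with "mtx" (3x3 intrinsics, pixels), "extrinsics" (4x4, takes a point from world to camera coordinates). Camera axes: x right, y up, looking along -z (the intrinsics and any distortion apply to the point x, -y, -z); pixel columns grow to the right and rows downward; lengths in m; the calibration is good to about 2 mm. A picture is of the moment at which its call begins: read the wrist's pose just before it. camera_params takes no time and is no camera call; for the wrist camera it gives the pose at the moment of the call.
- env.sign_off(): hands the job in; it is judged then, once.
The state is a dict: "time": time; "q": joint angles; "joint_vel": joint speeds; "joint_torque": joint torques, N m; "tcp_pos": TCP position; "eef_rot": TCP orientation; "contact_force": force on the tool from outside, world axes, zero at the start; "wrist_torque": the same for the moment, N m; "grip_width": opening from 0.0 (shut) to 1.0 (fully open); "finger_force": force on a finger pad.
Only numpy, scipy, OpenCV 4.12 (cv2) and the standard library are available. Lean on these libraries where they do the work, as an engineer would, in place of code of your own. Each camera call takes 0.05 s, during which the arm holds its last target. There are 200 camera calls.

## Working session

There is one attempt and no reset: what is moved stays moved. The work goes in short steps, Python scripts to look and compute and a tool call to move; the robot and the scene stay as the last step left them, time stands still between calls to the robot, and variables do not carry over. Pictures are saved under pics/ and viewed, at most 14 in all, crops included, and the job is handed in when it is done.

Besides the shell and the picture viewer there is one more tool, called after "Emit:" by a JSON object that holds its "name" and its "arguments", one argument or row to a line. send_rows: Moves the arm, as the interface text tells. Its arguments: {"type":"object","properties":{"rows":{"type":"string"},"newtons":{"type":"number"}},"required":["rows"]}

```bash
ls; mkdir -p pics
cat > h.py <<'E'
import numpy as np, cv2
from rig import env
def snap(name,fn=None):
    P=env.camera_params(name); im,d=env.grab_frame(name)
    if fn: cv2.imwrite('pics/'+fn,im[:,:,::-1]); np.savez('pics/'+fn+'.npz',d=d,im=im,K=P['mtx'],E=P['extrinsics'])
    return im,d,np.array(P['mtx']),np.array(P['extrinsics'])
def world(d,K,E):
    h,w=d.shape; v,u=np.mgrid[:h,:w]
    x=(u-K[0,2])/K[0,0]*d; y=(v-K[1,2])/K[1,1]*d
    c=np.stack([x,-y,-d,np.ones_like(d)],-1)
    return (c@np.linalg.inv(E).T)[...,:3]
def load(fn):
    z=np.load('pics/'+fn+'.npz'); return z['im'],z['d'],z['K'],z['E']
E
python3 - <<'E'
from h import *
s=env.sense(); print(s)
for n in ['scene','side','wrist']:
    im,d,K,E=snap(n,n+'0.png'); print(n,K,np.linalg.inv(E).round(3),(d>0).mean())
E
```

```text
pics
{'time': 0.0, 'q': array([-0.04172582,  0.31169391,  0.01400376,  1.5130769 , -0.00442608,
        1.31918194, -0.02717653]), 'joint_vel': array([ 0.00076921, -0.0006641 , -0.00089083, -0.00061259, -0.00033021,
        0.00089693,  0.00257227]), 'joint_torque': array([-8.45983850e-04, -3.79911804e+01,  1.45537080e-01, -2.30588043e+01,
        1.22032766e-02,  1.37352623e-02,  4.05736500e-06]), 'tcp_pos': array([5.49267675e-01, 2.88373929e-05, 2.30230503e-01]), 'eef_rot': array([-0.00079699,  0.70706803,  0.70714457, -0.00084911]), 'contact_force': array([-0.02599163,  0.46787806,  0.50036478]), 'wrist_torque': array([ 0.01082348, -0.01919343,  0.02449235]), 'finger_force': 0.0, 'grip_width': 0.9991728527731334}
scene [[426.29693539   0.         323.12774037]
 [  0.         426.29693539 198.03591174]
 [  0.           0.           1.        ]] [[ 0.814 -0.452  0.365  0.924]
 [ 0.581  0.649 -0.491 -0.618]
 [-0.015  0.612  0.791  1.042]
 [ 0.     0.     0.     1.   ]] 0.99584765625
side [[504.86424485   0.         322.45640904]
 [  0.         504.86424485 199.12360096]
 [  0.           0.           1.        ]] [[-0.898  0.274 -0.344 -0.019]
 [-0.439 -0.521  0.732  1.022]
 [ 0.021  0.809  0.588  0.872]
 [ 0.     0.     0.     1.   ]] 0.996140625
wrist [[306.42446796   0.         318.07864969]
 [  0.         306.42446796 201.03421431]
 [  0.           0.           1.        ]] [[ 1.     0.     0.002  0.55 ]
 [-0.001  0.951  0.309  0.079]
 [-0.002 -0.309  0.951  0.373]
 [ 0.     0.     0.     1.   ]] 0.9960390625
```

View pics/scene0.png

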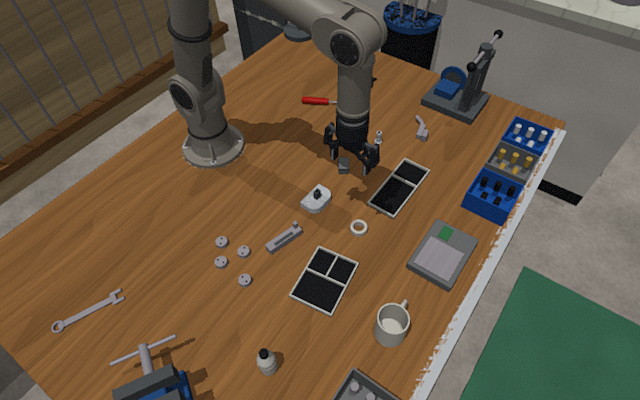

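View pics/side0.png

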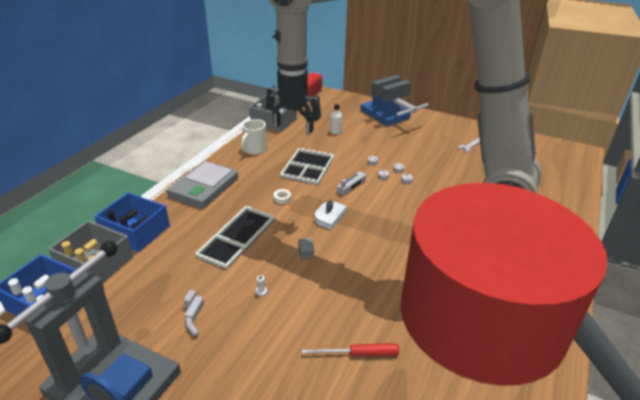

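```bash
cat >> h.py <<'E'
def ortho(sets,x0,x1,y0,y1,s,fn,z0=0.0):
    # top view: right = -y, up = +x ; plane z0 warp
    im,d,K,E=sets
    W=int((y1-y0)*s);H=int((x1-x0)*s)
    pts=[]
    for (r,c) in [(0,0),(0,W),(H,W),(H,0)]:
        p=E@np.array([x1-r/s,y1-c/s,z0,1]); q=K@np.array([p[0],-p[1],-p[2]]); pts.append(q[:2]/q[2])
    M=cv2.getPerspectiveTransform(np.float32(pts),np.float32([(0,0),(W,0),(W,H),(0,H)]))
    o=cv2.warpPerspective(im[:,:,::-1].copy(),M,(W,H),flags=cv2.INTER_CUBIC)
    cv2.imwrite('pics/'+fn,o); return o
E
python3 - <<'E'
from h import *
S=load('scene0.png');W=world(*S[1:])
im=S[0]
names=dict(d1=(221,242),d2=(243,252),d3=(221,262),d4=(244,280),mallet=(318,190),blade=(284,238),case=(343,165),sleeve=(379,138),tape=(358,228),bottle=(266,355),iron=(422,128))
for n,(u,v) in names.items():
    a=W[v-14:v+15,u-20:u+21].reshape(-1,3); c=W[v,u]
    a=a[(a[:,2]>.004)&(np.linalg.norm(a[:,:2]-c[:2],axis=1)<.06)&(a[:,2]<.12)]
    print(n,c.round(3),((a[:,:2].max(0)+a[:,:2].min(0))/2).round(3),a.max(0).round(3),np.hypot(*c[:2]).round(3))
for n,(u,v) in dict(bl=(331,312),bl2=(291,292),br=(357,262),bt=(321,248),nl=(369,198),nb=(391,215),nr=(428,171),nt=(407,159)).items(): print(n,W[v,u].round(3))
ortho(S,.3,.8,-.35,.45,1000,'o1.png',0.01)
E
```

```text
d1 [ 0.306 -0.275  0.017] [ 0.308 -0.269] [ 0.363 -0.223  0.02 ] 0.411
d2 [ 0.377 -0.263  0.014] [ 0.369 -0.263] [ 0.421 -0.205  0.021] 0.459
d3 [ 0.348 -0.321  0.013] [ 0.339 -0.3  ] [ 0.381 -0.264  0.021] 0.473
d4 [ 0.439 -0.326  0.017] [ 0.457 -0.31 ] [ 0.494 -0.28   0.019] 0.547
mallet [0.437 0.012 0.053] [0.434 0.009] [0.484 0.059 0.056] 0.438
blade [ 0.448 -0.167  0.027] [ 0.447 -0.166] [ 0.485 -0.113  0.047] 0.478
case [0.431 0.155 0.029] [0.447 0.161] [0.49  0.19  0.035] 0.458
sleeve [0.46  0.331 0.023] [0.465 0.342] [0.505 0.373 0.049] 0.566
tape [ 0.59  -0.002 -0.003] [ 0.583 -0.009] [0.621 0.016 0.023] 0.59
bottle [ 0.639 -0.457  0.103] [ 0.617 -0.441] [ 0.653 -0.405  0.107] 0.786
iron [0.556 0.457 0.023] [0.558 0.463] [0.604 0.517 0.034] 0.72
bl [ 0.675 -0.262  0.004]
bl2 [ 0.561 -0.28   0.013]
br [ 0.654 -0.107  0.014]
bt [ 0.546 -0.126  0.012]
nl [0.56  0.108 0.002]
nb [0.649 0.087 0.008]
nr [0.66  0.301 0.013]
nt [0.582 0.305 0.017]
```

View pics/o1.png

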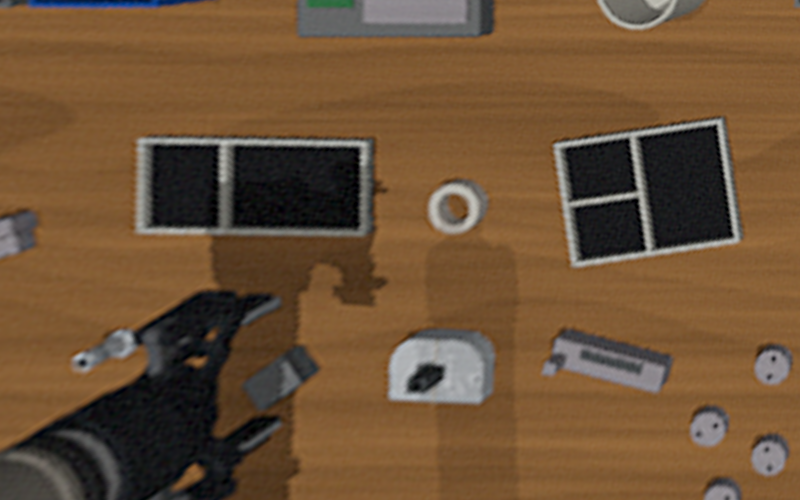

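```bash
cat >> h.py <<'E'
def rect(W,c,r,z0,z1):
    a=W.reshape(-1,3); a=a[(np.hypot(a[:,0]-c[0],a[:,1]-c[1])<r)&(a[:,2]>z0)&(a[:,2]<z1)]
    if len(a)<5: return None
    q=cv2.minAreaRect((a[:,:2]*1000).astype(np.float32))
    return len(a),np.round(q[0],1),np.round(q[1],1),round(q[2],1),a[:,2].mean().round(4),(np.median(a[:,:2],0)*1000).round(1)
def rel(x,y,z,ang=None):
    """shift (cm, tool axes) and turn to bring TCP to x,y,z with closing line at world angle ang (mod pi)"""
    s=env.sense(); w,a,b,c=s['eef_rot']
    from scipy.spatial.transform import Rotation as R
    M=R.from_quat([a,b,c,w]).as_matrix()
    d=M.T@(np.array([x,y,z])-s['tcp_pos'])*100
    t=0
    cur=np.arctan2(M[1,1],M[0,1])
    if ang is not None: t=-((ang-cur+np.pi/2)%np.pi-np.pi/2)
    print('t',round(s['time'],2),'tcp',s['tcp_pos'].round(4),'ang',cur.round(3),'q7',s['q'][6].round(2),'shift',d.round(2),'turn',round(t,3))
E
python3 - <<'E'
from h import *
S=load('wrist0.png');W=world(*S[1:])
ortho(S,.3,.8,-.3,.3,1200,'o2.png',0.012)
print('mallet body',rect(W,(.434,.009),.07,.020,.028))
print('mallet neck',rect(W,(.434,.009),.07,.045,.06))
print('blade bar',rect(W,(.447,-.166),.08,.022,.030))
print('blade neck',rect(W,(.447,-.166),.08,.04,.055))
print('case',rect(W,(.437,.161),.05,.024,.035))
print('narrow',rect(W,(.614,.195),.17,.011,.017))
print('broad',rect(W,(.608,-.198),.12,.011,.017))
print('tape',rect(W,(.595,-.009),.05,.015,.025))
print('bench',W[...,2][(abs(W[...,0]-.5)<.03)&(abs(W[...,1]+.05)<.02)].mean())
E
```

```text
mallet body (3460, array([435.6,   6.1]), array([91.8, 62.4]), 87.0, np.float64(0.0238), array([436.6,  12.9]))
mallet neck (301, array([435.7,   6.4]), array([20.1, 14.4]), 88.0, np.float64(0.0529), array([437. ,   7.1]))
blade bar (1241, array([ 441.4, -162.6]), array([111.6,  27.9]), 75.0, np.float64(0.0258), array([ 443.3, -163.9]))
blade neck (118, array([ 449.2, -117.2]), array([12.5, 12. ]), 75.1, np.float64(0.0471), array([ 450. , -115.2]))
case (1442, array([425.9, 163.1]), array([35.3, 46.7]), 35.7, np.float64(0.0295), array([428.9, 158.8]))
narrow (1173, array([608.3, 129.8]), array([321.2,  94.5]), 0.0, np.float64(0.0137), array([627.4, 119.9]))
broad (1467, array([ 607.7, -198.2]), array([124.2, 170.1]), 8.4, np.float64(0.0134), array([ 605.2, -183.1]))
tape (803, array([593.4,  -8. ]), array([49. , 48.5]), 0.2, np.float64(0.0186), array([593.4,  -7.3]))
bench -0.00012971193152021463
```

View pics/o2.png

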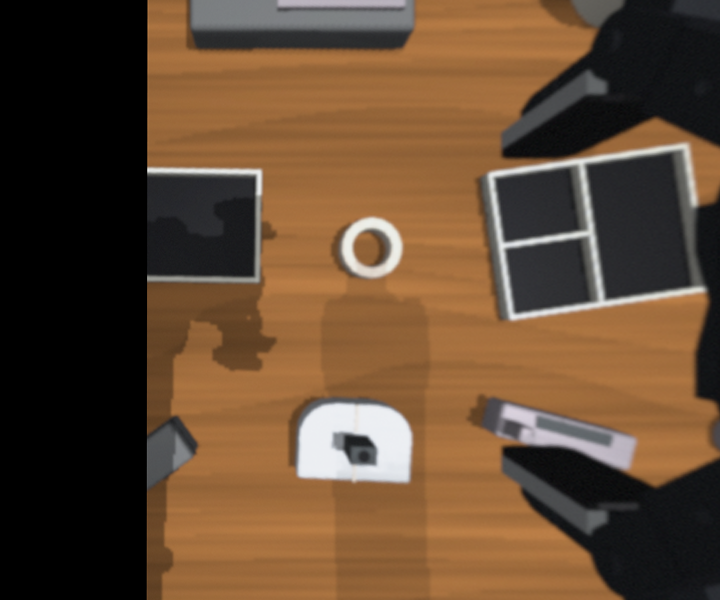

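Emit:
{"name": "send_rows", "arguments": {
  "rows": "8.54 0.2 -3 2.5 0.05; 8.54 0.4 -6 5 0.05; 8.54 0.64 -9 7.5 0.05; 8.54 0.64 -11.36 10 0.05; 8.54 0.64 -11.36 13 0.05",
  "newtons": 50
}}

```text
time: 0.57
tcp_pos: [0.4312, 0.0066, 0.1002]
eef_rot: [-0.001, 0.724, 0.689, -0.001]
contact_force: [0.7, 0.6, -0.1]
grip_width: 1.001
finger_force: 0.0
```

Run:
```python
from h import *
rel(.4357,.0064,.029,-.05)
im,d,K,E=snap('wrist','wrist1.png');W=world(d,K,E)
print('mallet neck',rect(W,(.434,.009),.05,.045,.06))
```

```text
t 0.57 tcp [0.4312 0.0066 0.1002] ang -0.049 q7 -0.1 shift [0.01 0.48 7.12] turn 0.001
mallet neck (646, array([435.6,   6.7]), array([20.3, 13.5]), 87.2, np.float64(0.0532), array([435.4,   8.1]))
```

Emit:
{"name": "send_rows", "arguments": {
  "rows": "8.54 0 0 3 0; 8.54 0 0 5.5 0; 8.54 0 0 7.1 0; 8.54 0 0 7.1 0"
}}

```text
time: 0.95
tcp_pos: [0.434, 0.0063, 0.0279]
eef_rot: [-0.002, 0.725, 0.689, -0.003]
contact_force: [-0.7, -0.2, -0.1]
grip_width: 0.999
finger_force: 0.0
```

Run:
```python
from h import *
rel(.4357,.0064,.029,-.05)
```

```text
t 0.95 tcp [0.434  0.0063 0.0279] ang -0.05 q7 -0.1 shift [ 0.02  0.17 -0.12] turn 0.0
```

Emit:
{"name": "send_rows", "arguments": {
  "rows": "0 0 0.15 -0.1 0; 0 0 0.15 -0.1 0; 0 0 0.15 -0.1 0; 0 0 0.15 -0.1 0; 0 0 0.15 -0.1 0",
  "newtons": 60
}}

```text
time: 1.37
tcp_pos: [0.4388, 0.0064, 0.0323]
eef_rot: [0.001, 0.725, 0.689, 0.001]
contact_force: [0.2, 0.1, 0.7]
grip_width: 0.303
finger_force: 0.0
```

Emit:
{"name": "send_rows", "arguments": {
  "rows": "0 0 0 0 0; 0 0 0 0 0; 0 0 0 -0.5 0; 0 0 0 -2 0; 0 0 0 -4 0"
}}

```text
time: 1.78
tcp_pos: [0.4354, 0.0062, 0.0699]
eef_rot: [-0.002, 0.725, 0.689, -0.002]
contact_force: [0.0, 0.2, -4.6]
grip_width: 0.149
finger_force: 59.6
```

Run:
```python
from h import *
# big bay centre in world
c,s=np.cos(.147),np.sin(.147)
R=np.array([[c,-s],[s,c]])
for n,p in dict(big=(0,-.038),A=(-.030,.044),B=(.030,.044)).items(): print(n,(R@p+[.6077,-.1982]).round(4))
b=R@[0,-.038]+[.6077,-.1982]
rel(b[0],b[1],.06,-.05-1.37)
S=env.sense();print(S['grip_width'],S['finger_force'],S['contact_force'])
im,d,K,E=snap('side','side1.png'); cv2.imwrite('pics/s1.png',cv2.resize(im[120:300,230:450,::-1],None,fx=3,fy=3))
```

```text
big [ 0.6133 -0.2358]
A [ 0.5716 -0.1591]
B [ 0.6309 -0.1503]
t 1.78 tcp [0.4354 0.0062 0.0699] ang -0.05 q7 -0.1 shift [-23.28  18.98   0.9 ] turn 1.37
0.14854686107784223 59.58237111568451 [ 0.02382404  0.1976795  -4.55927847]
```

View pics/s1.png

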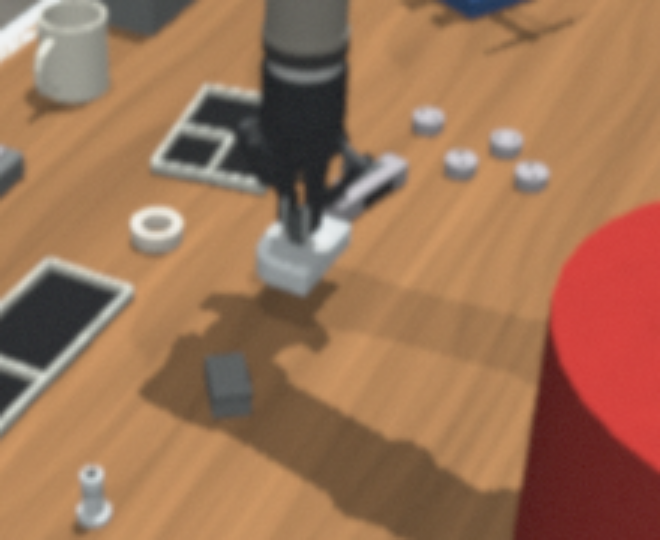

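Emit:
{"name": "send_rows", "arguments": {
  "rows": "0 0 0 -3 0.12; 0 -2 2 -6 0.24; 0 -5 4 -7 0.36; 0 -8 6.5 -7 0.48; 0 -11 9 -7 0.6"
}}

```text
time: 2.25
tcp_pos: [0.5236, -0.1092, 0.142]
eef_rot: [0.001, 0.897, 0.442, 0.001]
contact_force: [0.6, 0.9, -4.2]
grip_width: 0.148
finger_force: 60.1
```

Run:
```python
from h import *
rel(.6133,-.2358,.06,-1.42)
```

```text
t 2.25 tcp [ 0.5236 -0.1092  0.142 ] ang -0.654 q7 -0.42 shift [-4.59 14.81  8.22] turn 0.766
```

Emit:
{"name": "send_rows", "arguments": {
  "rows": "0 -1 3.3 0 0.12; 0 -2 6.5 0 0.24; 0 -3 9.7 0 0.36; 0 -4 12.8 0 0.48; 0 -4.59 14.81 1 0.6"
}}

```text
time: 2.67
tcp_pos: [0.6145, -0.239, 0.1318]
eef_rot: [0.003, 0.988, 0.156, 0.002]
contact_force: [1.2, -1.6, -3.1]
grip_width: 0.147
finger_force: 60.2
```

Emit:
{"name": "send_rows", "arguments": {
  "rows": "0 0 0 0 0.12; 0 0 0 1 0.166; 0 0 0 2 0.166; 0 0 0 2 0.166"
}}

```text
time: 3.0
tcp_pos: [0.6101, -0.2327, 0.1069]
eef_rot: [-0.002, 0.997, 0.078, -0.003]
contact_force: [-1.3, 0.8, -5.9]
grip_width: 0.147
finger_force: 60.1
```

Run:
```python
from h import *
im,d,K,E=snap('wrist','wrist2.png');W=world(d,K,E)
print('broad',rect(W,(.608,-.198),.12,.011,.017))
print('held',rect(W,(.6133,-.2358),.08,.05,.120))
rel(.6133,-.2358,.036,-1.42)
```

```text
broad (3669, array([ 607.3, -198.1]), array([124.4, 168.6]), 8.7, np.float64(0.0136), array([ 639.3, -165.4]))
held (11252, array([ 609.9, -233.1]), array([92.6, 62.2]), 9.0, np.float64(0.0988), array([ 630.6, -228.6]))
t 3.05 tcp [ 0.6107 -0.2327  0.1083] ang -1.414 q7 -0.92 shift [0.25 0.37 7.23] turn 0.006
```

Emit:
{"name": "send_rows", "arguments": {
  "rows": "0 0.2 0.3 2 0; 0 0.2 0.3 4 0; 0 0.2 0.3 5.5 0; 0 0.2 0.3 6.3 0; 0 0.2 0.3 6.6 0"
}}

```text
time: 3.47
tcp_pos: [0.6137, -0.2358, 0.0436]
eef_rot: [-0.001, 0.997, 0.078, -0.001]
contact_force: [-0.4, 0.0, -4.2]
grip_width: 0.147
finger_force: 60.1
```

Emit:
{"name": "send_rows", "arguments": {
  "rows": "0 0 0 0.2 0; 0 0 0 0.4 0; 0 0 0 0.6 0; 0 0 0 0.6 0"
}}

```text
time: 3.8
tcp_pos: [0.6154, -0.237, 0.04]
eef_rot: [0.0, 0.997, 0.077, 0.001]
contact_force: [0.3, 0.0, -4.0]
grip_width: 0.149
finger_force: 60.1
```

Run:
```python
from h import *
rel(.6133,-.2358,.034,-1.42); print(env.sense()['contact_force'])
im,d,K,E=snap('wrist','wrist3.png');W=world(d,K,E)
print('broad',rect(W,(.608,-.198),.12,.011,.017))
print('mallet',rect(W,(.6133,-.2358),.065,.022,.036))
```

```text
t 3.8 tcp [ 0.6154 -0.237   0.04  ] ang -1.416 q7 -0.9 shift [-0.18 -0.15  0.6 ] turn 0.004
[ 0.28332746  0.01940002 -4.00288012]
broad (7749, array([ 607. , -197.7]), array([125.2, 168.7]), 8.5, np.float64(0.0135), array([ 634.2, -184.2]))
mallet (10005, array([ 615.5, -237.4]), array([91.7, 62.3]), 8.7, np.float64(0.0314), array([ 637. , -232.6]))
```

Emit:
{"name": "send_rows", "arguments": {
  "rows": "0 0 0 0.2 0; 0 0 0 0.3 0; 0 0 0 0.4 0; 0 0 0 0.4 0"
}}

```text
time: 4.18
tcp_pos: [0.6151, -0.2369, 0.0361]
eef_rot: [0.0, 0.997, 0.077, 0.0]
contact_force: [-1.7, 1.0, -0.3]
grip_width: 0.149
finger_force: 60.9
```

Run:
```python
from h import *
rel(.6133,-.2358,.034,-1.42); print(env.sense()['contact_force'])
im,d,K,E=snap('wrist','wrist4.png');W=world(d,K,E)
print('mallet',rect(W,(.6133,-.2358),.065,.022,.036))
```

```text
t 4.18 tcp [ 0.6151 -0.2369  0.0361] ang -1.416 q7 -0.9 shift [-0.16 -0.14  0.21] turn 0.004
[-1.67173983  0.99161479 -0.26610394]
mallet (9940, array([ 615.2, -237.4]), array([92. , 62.3]), 8.7, np.float64(0.0278), array([ 636.1, -232.8]))
```

Emit:
{"name": "send_rows", "arguments": {
  "rows": "5 0 0 0 0; 5 0 0 0 0; 5 0 0 0 0; 5 0 0 0 0"
}}

```text
time: 4.57
tcp_pos: [0.6153, -0.237, 0.0357]
eef_rot: [0.0, 0.997, 0.077, 0.0]
contact_force: [-0.1, 0.1, 0.4]
grip_width: 0.588
finger_force: 0.0
```

Emit:
{"name": "send_rows", "arguments": {
  "rows": "5 0 0 -2 0; 5 0 0 -5 0; 8.54 0 0 -8 0; 8.54 0 0 -11 0; 8.54 0 0 -11 0"
}}

```text
time: 4.98
tcp_pos: [0.6192, -0.2391, 0.1534]
eef_rot: [0.003, 0.997, 0.077, 0.007]
contact_force: [1.0, -1.2, 0.3]
grip_width: 0.977
finger_force: 0.0
```

Run:
```python
from h import *
im,d,K,E=snap('wrist','wrist5.png');W=world(d,K,E)
print('mallet',rect(W,(.6133,-.2358),.065,.022,.036))
rel(.4414,-.1626,.10,-.262)
```

```text
mallet (5525, array([ 615.4, -237.5]), array([91.3, 62.1]), 8.7, np.float64(0.0278), array([ 621.8, -234. ]))
t 5.03 tcp [ 0.6179 -0.2385  0.1504] ang -1.416 q7 -0.93 shift [-16.31 -10.24   4.84] turn -1.154
```

Emit:
{"name": "send_rows", "arguments": {
  "rows": "8.54 -3 -2 0 -0.12; 8.54 -6 -4 0 -0.24; 8.54 -9.5 -6 0 -0.36; 8.54 -13 -8 0 -0.48; 8.54 -16.31 -10.24 0 -0.6"
}}

```text
time: 5.45
tcp_pos: [0.4351, -0.1604, 0.1441]
eef_rot: [-0.0, 0.929, 0.371, -0.001]
contact_force: [0.8, -0.2, 1.2]
grip_width: 1.004
finger_force: 0.0
```

Emit:
{"name": "send_rows", "arguments": {
  "rows": "8.54 0 0 0 -0.12; 8.54 0 0 1.5 -0.24; 8.54 0 0 3 -0.36; 8.54 0 0 4 -0.48; 8.54 0 0 4.84 -0.555"
}}

```text
time: 5.87
tcp_pos: [0.4366, -0.1603, 0.0952]
eef_rot: [-0.001, 0.791, 0.611, -0.001]
contact_force: [-0.2, 0.3, 0.1]
grip_width: 0.999
finger_force: 0.0
```

Run:
```python
from h import *
rel(.4414,-.1626,.005,-.262)
im,d,K,E=snap('wrist','wrist6.png');W=world(d,K,E)
print('blade bar',rect(W,(.441,-.163),.08,.022,.030))
for c in [(.439,-.326),(.348,-.321),(.377,-.263),(.306,-.275)]:print('disc',rect(W,c,.03,.012,.02))
```

```text
t 5.87 tcp [ 0.4366 -0.1603  0.0952] ang -0.256 q7 0.11 shift [-0.11  0.55  9.02] turn 0.006
blade bar (4880, array([ 440.5, -163.4]), array([112. ,  28.6]), 75.3, np.float64(0.0257), array([ 440.9, -160.6]))
disc (50, array([ 442.8, -311.9]), array([ 6. , 26.5]), 52.3, np.float64(0.0141), array([ 445.1, -310. ]))
disc None
disc (1009, array([ 372.9, -259.1]), array([33.7, 32.8]), 50.4, np.float64(0.0156), array([ 373.6, -257.8]))
disc (24, array([ 316.1, -268.4]), array([ 2.3, 14.7]), 11.8, np.float64(0.0132), array([ 316.4, -268.2]))
```

Emit:
{"name": "send_rows", "arguments": {
  "rows": "8.54 -0.2 0.46 3 0; 8.54 -0.2 0.46 6 0; 8.54 -0.2 0.46 8 0; 8.54 -0.2 0.46 8.8 0; 8.54 -0.2 0.46 8.8 0"
}}

```text
time: 6.33
tcp_pos: [0.4397, -0.1632, 0.0069]
eef_rot: [-0.002, 0.793, 0.609, -0.002]
contact_force: [0.8, -0.4, 0.1]
grip_width: 1.003
finger_force: 0.0
```

Run:
```python
from h import *
rel(.4405,-.1634,.005,-.262)
```

```text
t 6.33 tcp [ 0.4397 -0.1632  0.0069] ang -0.262 q7 0.14 shift [0.   0.08 0.19] turn -0.0
```

Emit:
{"name": "send_rows", "arguments": {
  "rows": "0 0 0 0.1 0; 0 0 0 0.1 0; 0 0 0 0.1 0; 0 0 0 0.1 0; 0 0 0 0.1 0",
  "newtons": 80
}}

```text
time: 6.75
tcp_pos: [0.4418, -0.1639, 0.0091]
eef_rot: [-0.0, 0.793, 0.609, 0.0]
contact_force: [-8.5, 3.4, 12.5]
grip_width: 0.306
finger_force: 81.1
```

Emit:
{"name": "send_rows", "arguments": {
  "rows": "0 0 0 0 0; 0 0 0 -1 0; 0 0 0 -3 0; 0 0 0 -6 0; 0 0 0 -9 0"
}}

```text
time: 7.17
tcp_pos: [0.4401, -0.1634, 0.0982]
eef_rot: [-0.001, 0.793, 0.609, -0.001]
contact_force: [0.7, 0.4, -3.8]
grip_width: 0.305
finger_force: 80.8
```

Run:
```python
from h import *
S=load('wrist0.png');a=world(*S[1:])
im,d,K,E=snap('side','side2.png'); W=world(d,K,E)
z=np.load('pics/scene0.png.npz');V=world(z['d'],z['K'],z['E'])
print('narrow side',rect(W,(.614,.1955),.130,.011,.017)); print('narrow scene',rect(V,(.614,.1955),.130,.011,.017))
rel(.614,.1545,.12,0)
print(rect(V,(.465,.342),.05,.035,.048), rect(V,(.46,.33),.04,.004,.01))
print('case',rect(W,(.43,.162),.06,.024,.034))
print('sleeve',rect(W,(.46,.33),.05,.040,.05),rect(W,(.46,.33),.05,.004,.01))
```

```text
narrow side (426, array([615.5, 198.8]), array([230.4,  99.8]), 89.8, np.float64(0.0142), array([610.8, 224. ]))
narrow scene (224, array([616.3, 193.9]), array([229. ,  94.7]), 89.2, np.float64(0.0133), array([619.6, 207.9]))
t 7.22 tcp [ 0.4451 -0.1652  0.1047] ang -0.261 q7 0.11 shift [35.25  8.07 -1.46] turn -0.261
(23, array([456.8, 332.1]), array([13.8, 18.9]), 43.7, np.float64(0.043), array([458.2, 329.3])) (17, array([458.4, 332.1]), array([68.2, 23. ]), 4.7, np.float64(0.006), array([461.7, 323.7]))
case (189, array([424.9, 167.9]), array([35.8, 54. ]), 36.5, np.float64(0.0305), array([424.1, 171.1]))
sleeve (44, array([455.3, 336. ]), array([14. , 17.3]), 31.8, np.float64(0.0457), array([454.2, 337.9])) (96, array([464.8, 327.9]), array([86.5, 86.8]), 12.4, np.float64(0.0064), array([452.3, 339.3]))
```

Emit:
{"name": "send_rows", "arguments": {
  "rows": "0 3.5 0.8 -1 0; 0 7.3 1.6 -1 0; 0 11.2 2.6 -1 0; 0 15.1 3.4 -1 0; 0 19 4.3 -1 0"
}}

```text
time: 7.63
tcp_pos: [0.5322, 0.0102, 0.108]
eef_rot: [-0.0, 0.793, 0.609, -0.0]
contact_force: [0.8, -1.4, -4.5]
grip_width: 0.302
finger_force: 80.9
```

Emit:
{"name": "send_rows", "arguments": {
  "rows": "0 4 0.9 0 -0.12; 0 7.9 1.8 0 -0.24; 0 11.5 2.7 0 -0.261; 0 14.5 3.4 0 -0.261; 0 16.2 3.8 1 -0.261"
}}

```text
time: 8.05
tcp_pos: [0.613, 0.162, 0.0996]
eef_rot: [-0.0, 0.705, 0.709, 0.004]
contact_force: [0.8, 1.4, -4.0]
grip_width: 0.306
finger_force: 81.0
```

Emit:
{"name": "send_rows", "arguments": {
  "rows": "0 0 0 1 0; 0 0 0 1 0"
}}

```text
time: 8.22
tcp_pos: [0.6081, 0.1563, 0.0845]
eef_rot: [-0.002, 0.706, 0.708, -0.003]
contact_force: [-0.5, -1.3, -5.4]
grip_width: 0.305
finger_force: 80.8
```

Run:
```python
from h import *
im,d,K,E=snap('wrist','wrist7.png');W=world(d,K,E)
print('narrow',rect(W,(.615,.196),.123,.011,.017))
print('blade',rect(W,(.615,.155),.08,.06,.13))
rel(.615,.155,.012,0)
```

```text
narrow (4199, array([613.7, 196.3]), array([196.5,  94.5]), 89.2, np.float64(0.0136), array([622. , 224.6]))
blade (15777, array([605.7, 160.3]), array([106.1,  73.9]), 64.4, np.float64(0.1055), array([608.2, 166.7]))
t 8.27 tcp [0.6085 0.154  0.0855] ang 0.0 q7 -0.28 shift [0.12 0.69 7.34] turn 0.0
```

Emit:
{"name": "send_rows", "arguments": {
  "rows": "0 0.1 0.6 2 0; 0 0.1 0.6 4 0; 0 0.1 0.6 5.5 0; 0 0.1 0.6 6.3 0; 0 0.1 0.6 6.6 0"
}}

```text
time: 8.68
tcp_pos: [0.6154, 0.1537, 0.0204]
eef_rot: [-0.0, 0.708, 0.706, -0.002]
contact_force: [-0.3, -0.5, -4.4]
grip_width: 0.307
finger_force: 80.8
```

Emit:
{"name": "send_rows", "arguments": {
  "rows": "0 0 0 0.2 0; 0 0 0 0.3 0; 0 0 0 0.3 0"
}}

```text
time: 8.93
tcp_pos: [0.6178, 0.1562, 0.0201]
eef_rot: [0.001, 0.707, 0.707, 0.001]
contact_force: [-0.6, -0.9, -3.8]
grip_width: 0.311
finger_force: 80.8
```

Run:
```python
from h import *
im,d,K,E=snap('wrist','wrist8.png');W=world(d,K,E)
print('blade',rect(W,(.615,.155),.07,.023,.04))
rel(.615,.155,.011,0); print(env.sense()['contact_force'])
```

```text
blade (11425, array([618.3, 160.4]), array([ 52.1, 107. ]), 13.0, np.float64(0.0362), array([619.1, 164.9]))
t 8.98 tcp [0.6178 0.1563 0.0201] ang -0.0 q7 -0.28 shift [-0.13 -0.29  0.91] turn -0.0
[-0.14909911  0.47496895 -4.78010869]
```

Emit:
{"name": "send_rows", "arguments": {
  "rows": "0 0 -0.2 0.3 0; 0 0 -0.2 0.6 0; 0 0 -0.2 0.7 0; 0 0 -0.2 0.7 0"
}}

```text
time: 9.32
tcp_pos: [0.6154, 0.1566, 0.0132]
eef_rot: [0.0, 0.707, 0.707, 0.001]
contact_force: [-2.1, -0.1, 3.8]
grip_width: 0.304
finger_force: 81.7
```

Run:
```python
from h import *
im,d,K,E=snap('wrist','wrist9.png');W=world(d,K,E)
m=W[(abs(W[...,0]-.615)<.007)&(W[...,1]>.1)&(W[...,1]<.135)&(W[...,2]<.05)]; print('top',np.median(m,0))
rel(.615,.155,.011,0); print(env.sense()['contact_force'])
```

```text
top [0.61473421 0.12192673 0.02990513]
t 9.37 tcp [0.6154 0.1566 0.0132] ang 0.0 q7 -0.28 shift [-0.16 -0.04  0.22] turn 0.0
[-2.30073911 -0.55329782  4.37134199]
```

Emit:
{"name": "send_rows", "arguments": {
  "rows": "4.5 0 0 0 0; 4.5 0 0 0 0; 4.5 0 0 0 0; 4.5 0 0 0 0"
}}

```text
time: 9.7
tcp_pos: [0.6152, 0.1562, 0.0118]
eef_rot: [0.0, 0.707, 0.707, 0.0]
contact_force: [0.2, 0.0, -1.0]
grip_width: 0.525
finger_force: 0.0
```

Emit:
{"name": "send_rows", "arguments": {
  "rows": "4.5 0 0 -2 0; 4.5 0 0 -5 0; 8.54 0 0 -9 0; 8.54 0 0 -13 0; 8.54 0 -4 -14 0"
}}

```text
time: 10.12
tcp_pos: [0.5875, 0.1564, 0.1607]
eef_rot: [0.007, 0.709, 0.706, 0.01]
contact_force: [2.9, 0.2, 3.2]
grip_width: 0.925
finger_force: 0.0
```

Emit:
{"name": "send_rows", "arguments": {
  "rows": "8.54 2.5 -3 0 0; 8.54 5 -6 0 0; 8.54 5 -9 0 0; 8.54 5 -9 0 0"
}}

```text
time: 10.45
tcp_pos: [0.4766, 0.2092, 0.1509]
eef_rot: [-0.003, 0.704, 0.71, -0.003]
contact_force: [-0.8, -0.3, -0.6]
grip_width: 1.002
finger_force: 0.0
```

Run:
```python
from h import *
rel(.425,.163,.09,.0)
im,d,K,E=snap('wrist','wrist10.png');W=world(d,K,E)
print('blade',rect(W,(.615,.155),.08,.025,.034),rect(W,(.615,.155),.08,.045,.06))
print('narrow',rect(W,(.615,.196),.14,.011,.017))
print('case',rect(W,(.425,.163),.05,.025,.035))
print('sleeve',rect(W,(.456,.333),.04,.04,.05),rect(W,(.456,.333),.03,.004,.009))
ortho((im,d,K,E),.34,.74,.05,.45,1400,'o3.png',0.03)
```

```text
t 10.45 tcp [0.4766 0.2092 0.1509] ang 0.009 q7 -0.45 shift [-4.57 -5.15  6.13] turn 0.009
blade (2646, array([614.7, 157.4]), array([ 29.3, 111.1]), 0.4, np.float64(0.0296), array([613.8, 161.4])) (265, array([611. , 203.1]), array([12.5, 12. ]), 1.8, np.float64(0.0513), array([609.6, 203.6]))
narrow (3648, array([613.6, 195.8]), array([225.7,  95.6]), 88.8, np.float64(0.0135), array([615.2, 224.9]))
case (1752, array([424.8, 164.9]), array([35.6, 50.3]), 36.0, np.float64(0.0295), array([425.5, 167.4]))
sleeve (491, array([454.6, 333.6]), array([16.4, 16.4]), 27.8, np.float64(0.0458), array([454.7, 333.1])) (304, array([455.8, 331.3]), array([25.3, 20.8]), 24.6, np.float64(0.0067), array([459.4, 327.9]))
```

View pics/o3.png

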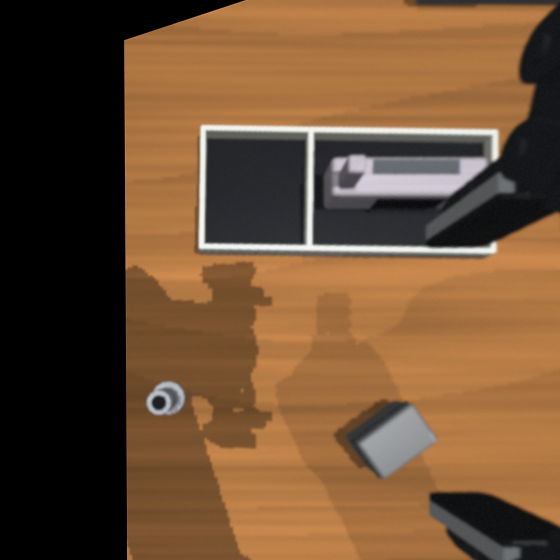

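Emit:
{"name": "send_rows", "arguments": {
  "rows": "8.54 -2 -3 0 -0.12; 8.54 -4.4 -5.2 1 -0.24; 8.54 -4.4 -5.2 2 -0.36; 8.54 -4.4 -5.2 4 -0.48; 8.54 -4.4 -5.2 6 -0.62"
}}

```text
time: 10.92
tcp_pos: [0.435, 0.1613, 0.0923]
eef_rot: [0.002, 0.463, 0.886, 0.001]
contact_force: [-0.4, -0.0, -0.6]
grip_width: 0.997
finger_force: 0.0
```

Emit:
{"name": "send_rows", "arguments": {
  "rows": "8.54 0 0 0 0; 8.54 0 0 0 0"
}}

```text
time: 11.08
tcp_pos: [0.4332, 0.1613, 0.0914]
eef_rot: [-0.0, 0.466, 0.885, -0.001]
contact_force: [0.5, -0.1, 0.3]
grip_width: 1.002
finger_force: 0.0
```

Run:
```python
from h import *
im,d,K,E=snap('wrist','wrist11.png');W=world(d,K,E)
r=rect(W,(.425,.164),.05,.025,.035);print('case',r)
rel(r[1][0]/1000,r[1][1]/1000,.015,.628)
```

```text
case (3176, array([424.4, 165.4]), array([35. , 49.8]), 35.8, np.float64(0.0295), array([423.9, 167.1]))
t 11.13 tcp [0.4341 0.1619 0.0924] ang 0.601 q7 0.17 shift [ 0.84 -0.61  7.74] turn -0.027
```

Emit:
{"name": "send_rows", "arguments": {
  "rows": "8.54 0.84 -0.6 1 -0.027; 8.54 0.84 -0.6 4 -0.027; 8.54 0.84 -0.6 6 -0.027; 8.54 0.84 -0.6 7.6 -0.027; 8.54 0.84 -0.6 7.7 -0.027"
}}

```text
time: 11.55
tcp_pos: [0.4226, 0.1652, 0.0136]
eef_rot: [-0.001, 0.453, 0.891, -0.001]
contact_force: [-0.6, 0.2, 0.5]
grip_width: 1.0
finger_force: 0.0
```

Emit:
{"name": "send_rows", "arguments": {
  "rows": "8.54 0 0 0 0; 8.54 0 0 0 0"
}}

```text
time: 11.72
tcp_pos: [0.425, 0.1664, 0.0164]
eef_rot: [0.001, 0.453, 0.892, 0.001]
contact_force: [0.1, -0.2, -0.5]
grip_width: 1.001
finger_force: 0.0
```

Run:
```python
from h import *
rel(.4244,.1654,.015,.625)
```

```text
t 11.72 tcp [0.425  0.1664 0.0164] ang 0.631 q7 0.16 shift [-0.04 -0.11  0.14] turn 0.006
```

Emit:
{"name": "send_rows", "arguments": {
  "rows": "0 0 -0.1 0.1 0; 0 0 -0.1 0.1 0; 0 0 -0.1 0.1 0; 0 0 -0.1 0.1 0; 0 0 -0.1 0.1 0",
  "newtons": 50
}}

```text
time: 12.13
tcp_pos: [0.4233, 0.1655, 0.0147]
eef_rot: [0.001, 0.452, 0.892, 0.001]
contact_force: [0.8, 0.7, -0.2]
grip_width: 0.385
finger_force: 50.5
```

Emit:
{"name": "send_rows", "arguments": {
  "rows": "0 0 0 0 0; 0 0 0 -1 0; 0 0 0 -3 0; 0 0 0 -6 0; 0 0 0 -9 0"
}}

```text
time: 12.55
tcp_pos: [0.4209, 0.1645, 0.1044]
eef_rot: [-0.001, 0.452, 0.892, -0.001]
contact_force: [1.1, 0.4, -0.2]
grip_width: 0.382
finger_force: 50.5
```

Run:
```python
from h import *
rel(.630,-.150,.11,.15); print(env.sense()['grip_width'],env.sense()['finger_force'])
im,d,K,E=snap('side','side3.png'); cv2.imwrite('pics/s3.png',cv2.resize(im[120:300,230:450,::-1],None,fx=3,fy=3))
```

```text
t 12.55 tcp [0.4209 0.1645 0.1044] ang 0.632 q7 0.18 shift [-37.73  -1.71  -0.59] turn 0.482
0.38194725825629317 50.544578433036804
```

View pics/s3.png

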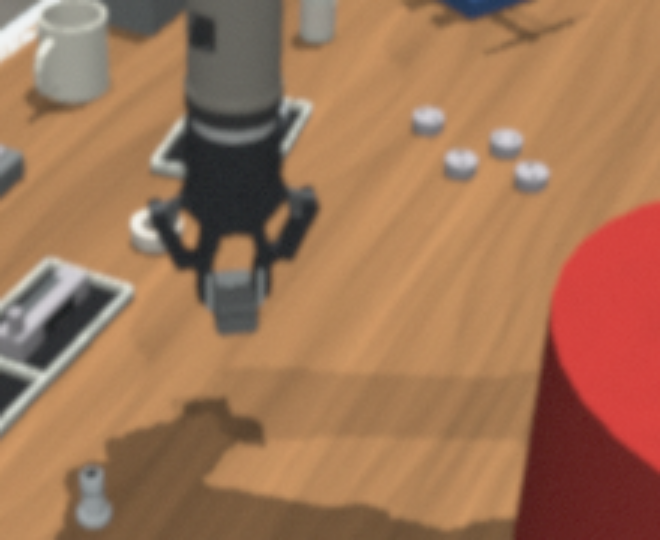

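Emit:
{"name": "send_rows", "arguments": {
  "rows": "0 -3.8 -0.2 -1 0; 0 -7.7 -0.4 -1 0; 0 -11.6 -0.6 -1 0; 0 -15.5 -0.8 -1 0; 0 -19.4 -1 -1 0"
}}

```text
time: 13.02
tcp_pos: [0.5293, 0.0011, 0.1142]
eef_rot: [-0.0, 0.452, 0.892, -0.0]
contact_force: [1.8, 0.3, -1.1]
grip_width: 0.387
finger_force: 50.6
```

Emit:
{"name": "send_rows", "arguments": {
  "rows": "0 -4 -0.2 0 0.12; 0 -7.9 -0.3 0 0.24; 0 -11.8 -0.5 0 0.36; 0 -15.6 -0.6 0 0.482; 0 -18.3 -0.7 1 0.482"
}}

```text
time: 13.43
tcp_pos: [0.6339, -0.1538, 0.1059]
eef_rot: [0.003, 0.655, 0.756, 0.0]
contact_force: [0.2, -0.7, -0.2]
grip_width: 0.384
finger_force: 50.6
```

Emit:
{"name": "send_rows", "arguments": {
  "rows": "0 0 0 1 0; 0 0 0 2 0; 0 0 0 2 0"
}}

```text
time: 13.68
tcp_pos: [0.6286, -0.1471, 0.0805]
eef_rot: [-0.004, 0.652, 0.758, -0.001]
contact_force: [-1.3, -0.1, -0.6]
grip_width: 0.385
finger_force: 50.6
```

Run:
```python
from h import *
im,d,K,E=snap('wrist','wrist12.png');W=world(d,K,E)
rel(.630,-.150,.020,.15)
print('broad',rect(W,(.6072,-.198),.115,.011,.017))
```

```text
t 13.73 tcp [ 0.6294 -0.1463  0.0818] ang 0.152 q7 0.41 shift [-0.39  0.04  6.17] turn 0.002
broad (3372, array([ 607.7, -197.6]), array([123.9, 168.1]), 8.4, np.float64(0.0135), array([ 591.6, -141.7]))
```

Emit:
{"name": "send_rows", "arguments": {
  "rows": "0 -0.4 0 2 0; 0 -0.4 0 4 0; 0 -0.4 0 5 0; 0 -0.4 0 5.5 0; 0 -0.4 0 5.5 0"
}}

```text
time: 14.15
tcp_pos: [0.6311, -0.1513, 0.028]
eef_rot: [-0.001, 0.651, 0.759, -0.0]
contact_force: [0.3, 0.5, -0.7]
grip_width: 0.382
finger_force: 50.6
```

Emit:
{"name": "send_rows", "arguments": {
  "rows": "0 0 0 0.2 0; 0 0 0 0.3 0; 0 0 0 0.3 0"
}}

```text
time: 14.4
tcp_pos: [0.6328, -0.153, 0.0269]
eef_rot: [0.001, 0.652, 0.758, 0.0]
contact_force: [-0.7, 0.4, -0.6]
grip_width: 0.383
finger_force: 50.6
```

```bash
cat >> h.py <<'E'
def top(c,r,z1,fn):
    im,d,K,E=snap('wrist',fn);W=world(d,K,E); a=W.reshape(-1,3)
    a=a[(np.hypot(a[:,0]-c[0],a[:,1]-c[1])<r)&(a[:,2]<z1)]; print('z pct',np.percentile(a[:,2],[5,25,50,75,95]).round(4) if len(a) else None,len(a)); return W
E
python3 - <<'E'
from h import *
W=top((.630,-.150),.03,.06,'wrist13.png')
rel(.630,-.150,.019,.15); print(env.sense()['contact_force'])
print(rect(W,(.63,-.150),.04,.028,.042))
E
```

```text
z pct [0.0034 0.0227 0.0414 0.0421 0.0535] 12008
t 14.45 tcp [ 0.6327 -0.153   0.0269] ang 0.15 q7 0.42 shift [ 0.34 -0.22  0.78] turn 0.0
[ 0.13436833 -0.3166702  -0.82928183]
(5339, array([ 632.8, -153.4]), array([59.6, 50.2]), 8.5, np.float64(0.0401), array([ 632.2, -146. ]))
```

Emit:
{"name": "send_rows", "arguments": {
  "rows": "0 0.3 -0.2 0.3 0; 0 0.3 -0.2 0.5 0; 0 0.3 -0.2 0.6 0; 0 0.3 -0.2 0.7 0; 0 0.3 -0.2 0.7 0"
}}

```text
time: 14.87
tcp_pos: [0.6296, -0.1503, 0.0189]
eef_rot: [-0.0, 0.652, 0.758, -0.0]
contact_force: [0.2, -0.1, -1.6]
grip_width: 0.382
finger_force: 50.6
```

Run:
```python
from h import *
W=top((.630,-.150),.015,.06,'wrist14.png')
rel(.630,-.150,.019,.15); print(env.sense()['contact_force'])
```

```text
z pct [0.0329 0.0335 0.0338 0.0342 0.0347] 2733
t 14.92 tcp [ 0.6297 -0.1504  0.0189] ang 0.15 q7 0.42 shift [ 0.03  0.04 -0.01] turn 0.0
[-0.13750732  0.91227388 -0.23126016]
```

Emit:
{"name": "send_rows", "arguments": {
  "rows": "5.5 0 0 0 0; 5.5 0 0 0 0; 5.5 0 0 0 0; 5.5 0 0 0 0"
}}

```text
time: 15.25
tcp_pos: [0.6298, -0.1505, 0.019]
eef_rot: [0.0, 0.652, 0.758, 0.0]
contact_force: [-0.3, 0.5, -0.4]
grip_width: 0.643
finger_force: 0.0
```

Emit:
{"name": "send_rows", "arguments": {
  "rows": "5.5 0 0 -2 0; 5.5 0 0 -5 0; 8.54 0 0 -9 0; 8.54 -2 -2 -12 0; 8.54 -5 -5 -13 0"
}}

```text
time: 15.67
tcp_pos: [0.5952, -0.2011, 0.1548]
eef_rot: [0.005, 0.648, 0.762, 0.005]
contact_force: [1.9, -0.0, -0.1]
grip_width: 0.998
finger_force: 0.0
```

Emit:
{"name": "send_rows", "arguments": {
  "rows": "8.54 -3 -3 0 0; 8.54 -6 -6 0 0; 8.54 -9 -9 0 0; 8.54 -9 -11 0 0; 8.54 -9 -11 0 0"
}}

```text
time: 16.08
tcp_pos: [0.4865, -0.3174, 0.1488]
eef_rot: [-0.001, 0.657, 0.754, -0.003]
contact_force: [0.1, 0.3, -0.5]
grip_width: 0.998
finger_force: 0.0
```

Run:
```python
from h import *
rel(.439,-.326,.10,0)
im,d,K,E=snap('wrist','wrist15.png');W=world(d,K,E)
print('case',rect(W,(.63,-.15),.045,.026,.04))
for c in [(.439,-.326),(.348,-.321),(.377,-.263),(.306,-.275)]:print('disc',rect(W,c,.035,.012,.02))
ortho((im,d,K,E),.28,.72,-.42,-.05,1500,'o4.png',0.015)
```

```text
t 16.08 tcp [ 0.4865 -0.3174  0.1488] ang 0.138 q7 0.75 shift [-0.18 -4.8   4.9 ] turn 0.138
case (2360, array([ 630.2, -161.9]), array([36.4, 31.3]), 6.8, np.float64(0.0331), array([ 628.6, -162. ]))
disc (986, array([ 434.9, -323.1]), array([33.1, 32.8]), 25.3, np.float64(0.0157), array([ 435.2, -322.5]))
disc (1061, array([ 345. , -319.7]), array([32.9, 33.2]), 12.4, np.float64(0.0157), array([ 345.4, -319.1]))
disc (1265, array([ 373.6, -259.3]), array([33.3, 33.2]), 82.7, np.float64(0.0158), array([ 373.9, -258.9]))
disc (1291, array([ 300.7, -271.7]), array([33.5, 33.3]), 33.0, np.float64(0.0157), array([ 301.5, -271.3]))
```

View pics/o4.png

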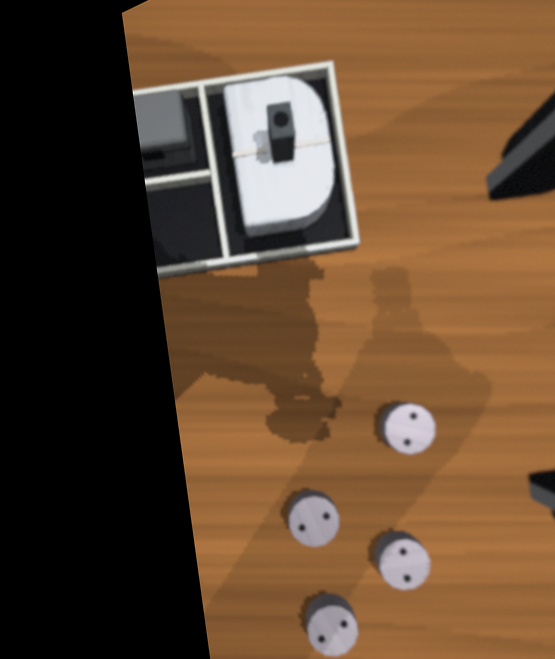

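Emit:
{"name": "send_rows", "arguments": {
  "rows": "8.54 0.17 -3 2 0; 8.54 0.17 -5.2 5 0; 8.54 0.17 -5.2 8 0; 8.54 0.17 -5.2 10 0; 8.54 0.17 -5.2 10 0"
}}

```text
time: 16.55
tcp_pos: [0.4397, -0.3133, 0.0441]
eef_rot: [-0.005, 0.651, 0.759, 0.0]
contact_force: [-0.3, 0.4, -0.3]
grip_width: 1.001
finger_force: 0.0
```

Run:
```python
from h import *
im,d,K,E=snap('wrist','wrist16.png');W=world(d,K,E)
r=rect(W,(.435,-.323),.03,.012,.02);print(r)
rel(r[1][0]/1000,r[1][1]/1000,.003)
```

```text
(2144, array([ 434.6, -322.9]), array([33.1, 33.3]), 39.1, np.float64(0.0157), array([ 434.5, -322. ]))
t 16.6 tcp [ 0.4416 -0.3145  0.0465] ang 0.153 q7 0.82 shift [-0.74 -0.8   4.35] turn 0
```

Emit:
{"name": "send_rows", "arguments": {
  "rows": "8.54 -0.7 -0.8 1 0; 8.54 -0.7 -0.8 2 0; 8.54 -0.7 -0.8 2.6 0; 8.54 -0.7 -0.8 2.6 0; 8.54 -0.7 -0.8 2.6 0"
}}

```text
time: 17.02
tcp_pos: [0.4351, -0.3252, 0.0224]
eef_rot: [-0.0, 0.652, 0.758, 0.0]
contact_force: [-0.9, -0.5, 0.4]
grip_width: 1.001
finger_force: 0.0
```

Run:
```python
from h import *
rel(.4346,-.3229,.003)
```

```text
t 17.02 tcp [ 0.4351 -0.3252  0.0224] ang 0.15 q7 0.85 shift [ 0.24 -0.01  1.94] turn 0
```

Emit:
{"name": "send_rows", "arguments": {
  "rows": "8.54 0.24 0 0.8 0; 8.54 0.24 0 1.4 0; 8.54 0.24 0 1.8 0; 8.54 0.24 0 1.8 0"
}}

```text
time: 17.35
tcp_pos: [0.4338, -0.3222, 0.0033]
eef_rot: [-0.001, 0.652, 0.758, -0.0]
contact_force: [-1.1, 0.7, -0.7]
grip_width: 1.001
finger_force: 0.0
```

Run:
```python
from h import *
rel(.4346,-.3229,.003); print(env.sense()['contact_force'])
```

```text
t 17.35 tcp [ 0.4338 -0.3222  0.0033] ang 0.15 q7 0.85 shift [-0.08  0.07  0.03] turn 0
[-1.08902458  0.71398182 -0.73876694]
```

Emit:
{"name": "send_rows", "arguments": {
  "rows": "0 0 0 0 0; 0 0 0 0 0; 0 0 0 0 0; 0 0 0 0 0; 0 0 0 0 0",
  "newtons": 70
}}

```text
time: 17.77
tcp_pos: [0.435, -0.3234, 0.0053]
eef_rot: [0.001, 0.652, 0.758, 0.0]
contact_force: [-1.2, 0.9, -0.5]
grip_width: 0.359
finger_force: 69.3
```

Emit:
{"name": "send_rows", "arguments": {
  "rows": "0 0 0 0 0; 0 0 0 0 0; 0 0 0 -0.5 0; 0 0 0 -1.2 0; 0 0 0 -1.2 0"
}}

```text
time: 18.18
tcp_pos: [0.4352, -0.3235, 0.0176]
eef_rot: [0.001, 0.652, 0.758, 0.0]
contact_force: [-0.0, -1.2, -0.7]
grip_width: 0.357
finger_force: 69.3
```

Run:
```python
from h import *
s=env.sense();print(s['grip_width'],s['finger_force'],s['contact_force'])
W=top((.4346,-.3229),.012,.04,'wrist17.png')
print(rect(W,(.4346,-.3229),.02,.02,.04))
rel(.614,.266,.12,0)
```

```text
0.3571532278205886 69.31141376495361 [-0.00754008 -1.20941323 -0.73882787]
z pct [0.0269 0.0277 0.0281 0.0285 0.029 ] 1717
(3941, array([ 434. , -323.5]), array([35. , 33.9]), 4.4, np.float64(0.0282), array([ 434.7, -320.6]))
t 18.23 tcp [ 0.4351 -0.3234  0.0172] ang 0.15 q7 0.85 shift [ 55.59  26.52 -10.31] turn 0.15
```

Emit:
{"name": "send_rows", "arguments": {
  "rows": "0 0 0 -3 0; 0 0 0 -6 0; 0 3 1.5 -9 0; 0 6.5 3.1 -10 0; 0 10 4.8 -10 0"
}}

```text
time: 18.65
tcp_pos: [0.4694, -0.2184, 0.1202]
eef_rot: [0.004, 0.654, 0.757, 0.001]
contact_force: [1.6, 1.4, -1.3]
grip_width: 0.362
finger_force: 69.6
```

Emit:
{"name": "send_rows", "arguments": {
  "rows": "0 3.5 1.7 0 0; 0 7 3.4 0 0; 0 10.5 5 0 0; 0 14 6.7 0 0; 0 17.5 8.4 0 0"
}}

```text
time: 19.07
tcp_pos: [0.5238, -0.0296, 0.1163]
eef_rot: [-0.0, 0.652, 0.758, -0.0]
contact_force: [1.9, 0.4, -1.1]
grip_width: 0.358
finger_force: 69.6
```

Emit:
{"name": "send_rows", "arguments": {
  "rows": "0 3.5 1.7 0 0; 0 7 3.4 0 0; 0 10.5 5 0 0; 0 14 6.7 0 0; 0 17.5 8.4 0 0"
}}

```text
time: 19.48
tcp_pos: [0.5807, 0.1559, 0.1161]
eef_rot: [-0.0, 0.652, 0.758, -0.0]
contact_force: [-0.1, 0.5, -1.1]
grip_width: 0.36
finger_force: 69.6
```

Run:
```python
from h import *
s=env.sense();print(s['grip_width'],s['finger_force'])
rel(.614,.266,.08,0)
```

```text
0.36004997934067723 69.56677794456482
t 19.48 tcp [0.5807 0.1559 0.1161] ang 0.15 q7 -0.14 shift [10.39  4.94  3.6 ] turn 0.15
```

Emit:
{"name": "send_rows", "arguments": {
  "rows": "0 3.5 1.7 0 0.1; 0 7 3.3 0 0.15; 0 9.5 4.5 0 0.15; 0 10.3 4.9 1.5 0.15; 0 10.3 4.9 3 0.15"
}}

```text
time: 19.9
tcp_pos: [0.6139, 0.2693, 0.0862]
eef_rot: [-0.001, 0.705, 0.709, 0.002]
contact_force: [-0.9, -0.2, -1.7]
grip_width: 0.364
finger_force: 69.6
```

Emit:
{"name": "send_rows", "arguments": {
  "rows": "0 0 0 1 0; 0 0 0 2 0; 0 0 0 2 0; 0 0 0 2 0"
}}

```text
time: 20.23
tcp_pos: [0.6136, 0.2616, 0.0657]
eef_rot: [-0.0, 0.708, 0.706, -0.001]
contact_force: [-0.4, 1.1, -1.1]
grip_width: 0.358
finger_force: 69.6
```

Run:
```python
from h import *
rel(.614,.266,.009,0)
W=top((.614,.266),.012,.1,'wrist18.png')
print(rect(W,(.614,.196),.123,.011,.017))
```

```text
t 20.23 tcp [0.6136 0.2616 0.0657] ang -0.002 q7 -0.42 shift [0.44 0.05 5.67] turn -0.002
z pct [0.0032 0.0043 0.0757 0.0762 0.0769] 2616
(2339, array([614.7, 266.9]), array([84.2, 94.2]), 89.2, np.float64(0.0135), array([616. , 295.4]))
```

Emit:
{"name": "send_rows", "arguments": {
  "rows": "0 0.4 0 2 0; 0 0.4 0 4 0; 0 0.4 0 4.6 0; 0 0.4 0 4.9 0; 0 0.4 0 4.9 0"
}}

```text
time: 20.7
tcp_pos: [0.6141, 0.2669, 0.0177]
eef_rot: [0.0, 0.707, 0.707, -0.0]
contact_force: [-0.2, -0.1, -1.5]
grip_width: 0.359
finger_force: 69.6
```

Run:
```python
from h import *
rel(.614,.266,.009,0); print(env.sense()['contact_force'])
W=top((.614,.266),.008,.04,'wrist19.png')
```

```text
t 20.7 tcp [0.6141 0.2669 0.0177] ang -0.001 q7 -0.43 shift [-0.09 -0.01  0.87] turn -0.001
[-0.15436372 -0.07869193 -1.47284835]
z pct [0.0271 0.0277 0.0281 0.0285 0.029 ] 746
```

Emit:
{"name": "send_rows", "arguments": {
  "rows": "0 0 0 0.3 0; 0 0 0 0.6 0; 0 0 0 0.8 0; 0 0 0 0.8 0; 0 0 0 0.8 0"
}}

```text
time: 21.17
tcp_pos: [0.6139, 0.2674, 0.0095]
eef_rot: [0.0, 0.707, 0.707, 0.0]
contact_force: [0.4, 0.6, -0.4]
grip_width: 0.361
finger_force: 69.7
```

Run:
```python
from h import *
rel(.614,.266,.009,0); print(env.sense()['contact_force'])
W=top((.614,.266),.008,.04,'wrist20.png')
```

```text
t 21.17 tcp [0.6139 0.2674 0.0095] ang 0.0 q7 -0.43 shift [-0.14  0.01  0.05] turn 0.0
[ 0.4329016   0.59639524 -0.44783229]
z pct [0.0191 0.0196 0.02   0.0204 0.021 ] 733
```

Emit:
{"name": "send_rows", "arguments": {
  "rows": "4.8 0 0 0 0; 4.8 0 0 0 0; 4.8 0 0 0 0; 4.8 0 0 0 0"
}}

```text
time: 21.55
tcp_pos: [0.6141, 0.2675, 0.0097]
eef_rot: [0.0, 0.707, 0.707, 0.0]
contact_force: [-0.4, -0.8, -0.3]
grip_width: 0.563
finger_force: 0.0
```

Emit:
{"name": "send_rows", "arguments": {
  "rows": "4.8 0 0 -2 0; 4.8 0 0 -5 0; 8.54 0 0 -9 0; 8.54 1.5 -3 -12 0; 8.54 3 -6 -13 0"
}}

```text
time: 21.97
tcp_pos: [0.5592, 0.2957, 0.145]
eef_rot: [0.003, 0.71, 0.705, 0.005]
contact_force: [-0.3, 1.8, 0.5]
grip_width: 0.957
finger_force: 0.0
```

Emit:
{"name": "send_rows", "arguments": {
  "rows": "8.54 1.5 -3.5 0 0; 8.54 3 -7 0 0; 8.54 3.7 -9.9 0 0; 8.54 3.7 -9.9 0 0; 8.54 3.7 -9.9 0 0"
}}

```text
time: 22.38
tcp_pos: [0.4527, 0.3359, 0.1399]
eef_rot: [-0.0, 0.705, 0.709, 0.0]
contact_force: [0.7, 0.2, 0.9]
grip_width: 0.997
finger_force: 0.0
```

Run:
```python
from h import *
im,d,K,E=snap('wrist','wrist21.png');W=world(d,K,E)
print('disc',rect(W,(.614,.267),.03,.017,.024),'blade',rect(W,(.6147,.157),.08,.026,.034))
r=rect(W,(.455,.333),.04,.04,.05);print('sleeve',r)
print('iron',rect(W,(.558,.463),.08,.01,.04))
rel(r[1][0]/1000,r[1][1]/1000,.016,0)
```

```text
disc (886, array([613.8, 267.1]), array([33.2, 33.7]), 78.2, np.float64(0.0197), array([613.1, 267.9])) blade (92, array([626. , 158.5]), array([  6. , 109.6]), 0.4, np.float64(0.0294), array([626. , 121.2]))
sleeve (342, array([454.5, 334. ]), array([16.1, 15.8]), 88.6, np.float64(0.0456), array([454.2, 334.8]))
iron (3978, array([559.3, 456.5]), array([37.7, 80.7]), 17.2, np.float64(0.0225), array([555. , 447.2]))
t 22.43 tcp [0.4549 0.3346 0.14  ] ang 0.001 q7 -0.67 shift [-0.06 -0.06 12.4 ] turn 0.001
```

Emit:
{"name": "send_rows", "arguments": {
  "rows": "8.54 0 0 4 0; 8.54 0 0 8 0; 8.54 0 0 11 0; 8.54 0 0 12.2 0; 8.54 0 0 12.2 0"
}}

```text
time: 22.85
tcp_pos: [0.4541, 0.3312, 0.014]
eef_rot: [0.0, 0.708, 0.706, -0.004]
contact_force: [-0.3, 0.3, 0.1]
grip_width: 1.0
finger_force: 0.0
```

Emit:
{"name": "send_rows", "arguments": {
  "rows": "8.54 0 0 0 0; 8.54 0 0 0 0"
}}

```text
time: 23.02
tcp_pos: [0.4574, 0.3353, 0.0196]
eef_rot: [0.0, 0.707, 0.707, 0.002]
contact_force: [0.1, 0.5, 0.5]
grip_width: 1.0
finger_force: 0.0
```

Run:
```python
from h import *
rel(.4545,.334,.017,0)
```

```text
t 23.02 tcp [0.4574 0.3353 0.0196] ang -0.001 q7 -0.68 shift [-0.13 -0.29  0.26] turn -0.001
```

Emit:
{"name": "send_rows", "arguments": {
  "rows": "8.54 -0.1 -0.2 0.2 0; 8.54 -0.1 -0.2 0.2 0; 8.54 -0.1 -0.2 0.2 0"
}}

```text
time: 23.27
tcp_pos: [0.4535, 0.3339, 0.0167]
eef_rot: [0.0, 0.707, 0.707, 0.001]
contact_force: [0.4, 0.7, 0.5]
grip_width: 0.999
finger_force: 0.0
```

Run:
```python
from h import *
rel(.4545,.334,.017,0)
```

```text
t 23.27 tcp [0.4535 0.3339 0.0167] ang 0.0 q7 -0.68 shift [ 0.01  0.1  -0.03] turn 0.0
```

Emit:
{"name": "send_rows", "arguments": {
  "rows": "0 0 0.05 0 0; 0 0 0.05 0 0; 0 0 0.05 0 0; 0 0 0.05 0 0; 0 0 0.05 0 0",
  "newtons": 40
}}

```text
time: 23.68
tcp_pos: [0.4534, 0.3334, 0.0154]
eef_rot: [0.0, 0.707, 0.707, -0.0]
contact_force: [0.2, 1.1, 0.3]
grip_width: 0.298
finger_force: 0.0
```

Emit:
{"name": "send_rows", "arguments": {
  "rows": "0 0 0 0 0; 0 0 0 0 0; 0 0 0 0 0; 0 0 0 -0.5 0; 0 0 0 -2 0"
}}

```text
time: 24.1
tcp_pos: [0.4515, 0.3318, 0.0335]
eef_rot: [-0.0, 0.707, 0.707, -0.003]
contact_force: [-0.6, 0.3, 0.0]
grip_width: 0.184
finger_force: 39.0
```

Emit:
{"name": "send_rows", "arguments": {
  "rows": "0 0 0 -3 0; 0 0 0 -6 0; 0 0 0 -8 0; 0 0 0 -8 0; 0 0 0 -8 0"
}}

```text
time: 24.52
tcp_pos: [0.4543, 0.334, 0.1171]
eef_rot: [0.0, 0.707, 0.707, 0.002]
contact_force: [-0.5, 0.1, -0.3]
grip_width: 0.181
finger_force: 39.0
```

Run:
```python
from h import *
s=env.sense();print(s['grip_width'],s['finger_force'],s['contact_force'])
rel(.571,-.159,.12,.15)
im,d,K,E=snap('side','side4.png'); W=world(d,K,E)
a=W.reshape(-1,3);a=a[(np.hypot(a[:,0]-.4545,a[:,1]-.334)<.03)&(a[:,2]>.05)];print(a[:,2].min(), len(a))
cv2.imwrite('pics/s4.png',cv2.resize(im[150:340,160:400,::-1],None,fx=3,fy=3))
```

```text
0.18106615836341403 39.007887840270996 [-0.51449272  0.06972833 -0.25974039]
t 24.52 tcp [0.4543 0.334  0.1171] ang 0.0 q7 -0.67 shift [-49.3   11.67  -0.36] turn -0.15
0.10221434204258806 1301
```

View pics/s4.png

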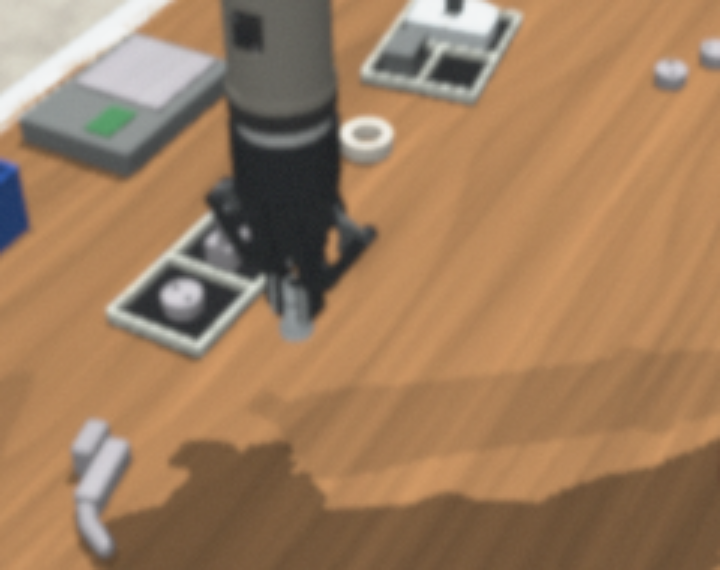

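Emit:
{"name": "send_rows", "arguments": {
  "rows": "0 -3.5 0.8 0 0; 0 -7.3 1.7 0 0; 0 -11.1 2.6 0 0; 0 -14.9 3.5 0 0; 0 -18.7 4.4 0 0"
}}

```text
time: 24.98
tcp_pos: [0.4959, 0.1441, 0.1136]
eef_rot: [-0.001, 0.707, 0.707, -0.002]
contact_force: [0.8, 0.1, -0.3]
grip_width: 0.186
finger_force: 39.0
```

Emit:
{"name": "send_rows", "arguments": {
  "rows": "0 -3.8 0.9 0 0; 0 -7.6 1.8 0 0; 0 -11.4 2.7 0 0; 0 -15.2 3.6 0 0; 0 -19 4.5 0 0"
}}

```text
time: 25.4
tcp_pos: [0.5409, -0.0454, 0.1136]
eef_rot: [-0.001, 0.707, 0.707, -0.001]
contact_force: [0.5, 0.2, -0.1]
grip_width: 0.186
finger_force: 39.0
```

Emit:
{"name": "send_rows", "arguments": {
  "rows": "0 -3.8 0.9 0 -0.1; 0 -7.6 1.8 0 -0.15; 0 -10.5 2.5 0 -0.15; 0 -11.6 2.77 1 -0.15; 0 -11.6 2.77 2 -0.15"
}}

```text
time: 25.82
tcp_pos: [0.5691, -0.1649, 0.0937]
eef_rot: [0.0, 0.655, 0.756, -0.002]
contact_force: [0.8, 0.6, -0.2]
grip_width: 0.186
finger_force: 39.0
```

Emit:
{"name": "send_rows", "arguments": {
  "rows": "0 0 0 0 0; 0 0 0 0 0; 0 0 0 0 0"
}}

```text
time: 26.07
tcp_pos: [0.5698, -0.156, 0.0947]
eef_rot: [-0.001, 0.651, 0.759, 0.0]
contact_force: [0.7, -0.3, 0.8]
grip_width: 0.184
finger_force: 39.0
```

Run:
```python
from h import *
rel(.571,-.159,.0195,.15)
im,d,K,E=snap('wrist','wrist22.png');W=world(d,K,E)
print('broad',rect(W,(.6072,-.198),.115,.011,.017),'case',rect(W,(.63,-.15),.045,.026,.04))
```

```text
t 26.07 tcp [ 0.5698 -0.156   0.0947] ang 0.154 q7 0.45 shift [-0.33  0.08  7.52] turn 0.004
broad (3498, array([ 607.8, -197.7]), array([124.3, 168.2]), 8.5, np.float64(0.0135), array([ 610.3, -148.2])) case (3206, array([ 629.3, -151.3]), array([35.8, 49.9]), 8.7, np.float64(0.0332), array([ 628.2, -149.1]))
```

Emit:
{"name": "send_rows", "arguments": {
  "rows": "0 -0.2 0.1 2 0; 0 -0.2 0.1 4 0; 0 -0.2 0.1 6 0; 0 -0.2 0.1 6.8 0; 0 -0.2 0.1 6.8 0"
}}

```text
time: 26.53
tcp_pos: [0.5697, -0.1594, 0.0256]
eef_rot: [-0.002, 0.651, 0.759, -0.001]
contact_force: [0.0, -0.1, 0.2]
grip_width: 0.182
finger_force: 39.1
```

Emit:
{"name": "send_rows", "arguments": {
  "rows": "0 0 0 0 0; 0 0 0 0 0"
}}

```text
time: 26.7
tcp_pos: [0.5728, -0.1613, 0.029]
eef_rot: [0.001, 0.652, 0.758, 0.001]
contact_force: [0.9, -0.0, -1.0]
grip_width: 0.186
finger_force: 39.1
```

Run:
```python
from h import *
rel(.571,-.159,.0195,.15); print(env.sense()['contact_force'])
W=top((.571,-.159),.011,.07,'wrist23.png')
```

```text
t 26.7 tcp [ 0.5728 -0.1613  0.029 ] ang 0.151 q7 0.46 shift [ 0.26 -0.15  0.95] turn 0.001
[ 0.88055638 -0.02411953 -0.96026086]
z pct [0.004  0.0287 0.0515 0.0594 0.0659] 3379
```

Emit:
{"name": "send_rows", "arguments": {
  "rows": "0 0.1 -0.1 0.3 0; 0 0.1 -0.1 0.6 0; 0 0.1 -0.1 0.8 0; 0 0.1 -0.1 0.8 0; 0 0.1 -0.1 0.8 0"
}}

```text
time: 27.17
tcp_pos: [0.5704, -0.1606, 0.0195]
eef_rot: [0.0, 0.652, 0.758, 0.0]
contact_force: [-0.7, 0.1, 0.3]
grip_width: 0.182
finger_force: 39.1
```

Run:
```python
from h import *
rel(.571,-.159,.0195,.15); print(env.sense()['contact_force'])
W=top((.571,-.159),.0085,.07,'wrist24.png'); a=W[...,2][(np.hypot(W[...,0]-.571,W[...,1]+.159)<.011)]
print(np.histogram(a,bins=np.arange(.04,.066,.002)))
```

```text
t 27.17 tcp [ 0.5704 -0.1606  0.0195] ang 0.15 q7 0.46 shift [0.15 0.08 0.  ] turn 0.0
[-0.711323    0.13217815  0.33645439]
z pct [0.013  0.0306 0.0466 0.0499 0.0509] 2243
(array([ 99,  82,  86,  94, 622, 470,  13,  55, 222,  21,  24,  34]), array([0.04 , 0.042, 0.044, 0.046, 0.048, 0.05 , 0.052, 0.054, 0.056,
       0.058, 0.06 , 0.062, 0.064]))
```

Emit:
{"name": "send_rows", "arguments": {
  "rows": "0 0 0 0.05 0; 3.5 0 0 0.05 0; 3.5 0 0 0.05 0; 3.5 0 0 0.05 0; 3.5 0 0 0.05 0"
}}

```text
time: 27.63
tcp_pos: [0.5701, -0.1606, 0.0187]
eef_rot: [-0.0, 0.652, 0.758, -0.0]
contact_force: [0.3, -0.4, 0.2]
grip_width: 0.41
finger_force: 0.0
```

Emit:
{"name": "send_rows", "arguments": {
  "rows": "3.5 0 0 -1 0; 3.5 0 0 -3 0; 3.5 0 0 -6 0; 3.5 0 0 -9 0; 3.5 0 0 -12 0"
}}

```text
time: 28.05
tcp_pos: [0.57, -0.1606, 0.1408]
eef_rot: [0.0, 0.652, 0.758, -0.0]
contact_force: [-0.1, -0.4, 0.4]
grip_width: 0.404
finger_force: 0.0
```

Emit:
{"name": "send_rows", "arguments": {
  "rows": "3.5 3 -3 -1 0; 3.5 6 -6 -2 0; 3.5 9 -9 -2 0; 3.5 9 -9 -2 0; 3.5 9 -9 -2 0"
}}

```text
time: 28.47
tcp_pos: [0.4654, -0.0828, 0.1594]
eef_rot: [-0.001, 0.651, 0.759, 0.0]
contact_force: [-0.2, -0.4, 0.3]
grip_width: 0.412
finger_force: 0.0
```

Run:
```python
from h import *
im,d,K,E=snap('wrist','wrist25.png');W=world(d,K,E)
print('sleeve',rect(W,(.571,-.159),.02,.044,.055),'case',rect(W,(.63,-.15),.045,.026,.04),'mallet',rect(W,(.615,-.237),.065,.022,.036))
print('tape',rect(W,(.594,-.008),.05,.015,.025),'blade',rect(W,(.6147,.157),.08,.026,.034))
o,*_=snap('scene','scene9.png'); cv2.imwrite('pics/s9.png',cv2.resize(o[110:390,200:480,::-1],None,fx=2,fy=2))
```

```text
sleeve (260, array([ 570.1, -159.9]), array([16.8, 16.3]), 7.6, np.float64(0.0492), array([ 569.3, -158.4])) case (1604, array([ 628.7, -151. ]), array([35.4, 48.8]), 8.3, np.float64(0.033), array([ 627.1, -148.5])) mallet (170, array([ 616.4, -220.1]), array([58.5, 89.8]), 19.3, np.float64(0.0287), array([ 616.4, -247.8]))
tape (1502, array([593.1,  -8.4]), array([49. , 48.7]), 38.9, np.float64(0.0185), array([592.9,  -7.2])) blade None
```

View pics/s9.png

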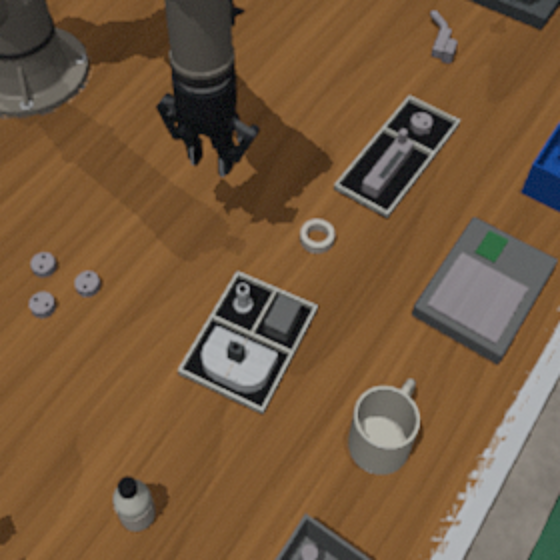

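The picture shows all five parts in their bays: sleeve (243,297), case (283,315), mallet (240,355), blade (388,165) and disc (421,122). The tape, bottle and iron are undisturbed, so I'm handing in.

```bash
python3 -c "
from rig import env
print(env.sign_off())"
```

```text
the job is handed in; nothing more can be done
None
```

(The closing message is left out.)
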